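Stand the rocked-back medal stands up on a market stall

TASK

Two of the three wooden medal stands on the stall counter have been rocked back onto their rear props and lean towards you. Gently push each of these two forward with the fingertips on the upper part of its back, until it stands upright by itself, flat on its foot, about where it is. Only push: do not pinch, lift or drag the stands, do not knock them over, and leave the third stand and the other goods alone.

Things in the scene. Friction and masses are not known exactly. Their poses are not given: they have to be found in the camera images.
- tall_stand: Tall wooden medal stand, 130 wide, 180 mm high upright, 4 rows of 3 medals in front: 16 mm panel on a foot 80 deep, 14 thick. A prop behind it ends in a batten 57 mm behind and 33 above the foot's rear lower edge (heel). At the start it leans back 30 deg to the robot, on heel and batten. 0.45 kg. Origin: centre of the foot's underside; x out of its front, y along its width, z up.
- tall_stand_heel (a point): Middle of the tall stand's heel (rear lower edge of its foot, 40 mm behind the origin), on which it pivots. Pushed at the top of its back (about 1 N) it passes its balance point at about 13 deg of lean, then drops forward by itself onto its foot.
- tall_stand_edge (a point): Middle of the upper rear edge of the tall stand's panel, 180 mm above the foot's underside and 6 mm ahead of the heel in the stand's axes. The flat back below it is free down to 72 mm height, where the prop joins.
- wide_stand: Wide wooden medal stand, 150 wide, 150 mm high upright, 3 rows of 4 medals; foot, panel thickness and prop as on the tall stand. At the start it too leans back 30 deg to the robot, on heel and batten. About 0.45 kg. Origin: centre of the foot's underside; x out of its front, y along its width, z up the panel.
- wide_stand_heel (a point): Middle of the wide stand's heel (rear lower edge of its foot, 40 mm behind the origin), on which it pivots. Pushed at the top of its back (about 1 N) it passes its balance point at about 16 deg of lean, then drops forward by itself onto its foot.
- wide_stand_edge (a point): Middle of the upper rear edge of the wide stand's panel, 150 mm above the foot's underside and 6 mm ahead of the heel in the stand's axes. The flat back below it is free down to 72 mm height, where the prop joins.
- low_stand: Low wooden medal stand of the same build, 120 mm wide, 120 mm high, medals in 2 rows of 3; already upright, 0.35 kg: to be left alone. Origin: centre of its foot's underside, axes as the others.
- bell: Loose brass hand bell, 44 mm across, 52 mm high; origin under its centre. Leave alone.
- elephant: Loose small brass elephant on a dark base, 44 x 26 mm, 50 mm high; origin under its centre. Leave alone.
- stupa: Loose turned brass spire, 36 mm across, 54 mm high; origin under its centre. Leave alone.
- bowl: Loose white ceramic bowl, 90 mm across, 40 mm high; origin under its centre. Leave alone.
- jar: Loose clear jar with brass cap, 60 mm across, 75 mm high; origin under its centre. Leave alone.
- basket: Loose blue plastic basket full of brass charms, 160 x 120 mm, 50 mm high; origin under its centre. Leave alone.
- boxes: Two loose flat gift boxes, one on the other, moving as one piece, 120 x 90 mm, 44 mm high together; origin under their centre. Leave alone.
Mind the look-alikes: they are no part of the job. What is shaped like the wide_stand but pink, red or turquoise is not meant.

How it is judged (in metres and radians):
At the end, for the whole second after the job is handed in: The tall and the wide stand are upright (within 0.08 rad), flat on the counter (foot centre under 6 mm), at rest, their heels within 50 mm of where they began; the low stand is upright and within 25 mm of its place, and all other goods upright (within 0.2 rad) and within 25 mm of theirs (angle between each of tall_stand, wide_stand, low_stand's own z axis and vertical below 0.08 rad and distance of each of tall_stand_heel, wide_stand_heel from where it was at the start of the episode below 0.05 m and linear speed of each of tall_stand, wide_stand below 0.02 m/s and angular speed of each of tall_stand, wide_stand below 0.1 rad/s and height (world z) of each of tall_stand, wide_stand below 0.006 m and distance of each of low_stand, bell, elephant, stupa, bowl, jar, basket, boxes from where it was at the start of the episode below 0.025 m and angle between each of bell, elephant, stupa, bowl, jar, basket, boxes's own z axis and vertical below 0.2 rad); the robot touches nothing.
It fails at once if a leaning stand is lifted off the counter, or dragged or carried more than 60 mm (height (world z) of any of tall_stand, wide_stand above 0.05 m or height (world z) of any of tall_stand_heel, wide_stand_heel above 0.03 m or distance of any of tall_stand_heel, wide_stand_heel from where it was at the start of the episode above 0.06 m).
It fails at once if a leaning stand is toppled (over 0.9 rad) (angle between any of tall_stand, wide_stand's own z axis and vertical above 0.9 rad).
It fails at once if a leaning stand is pushed hard (over 25 N) (contact force between the fingers and tall_stand above 25 N or contact force between the fingers and wide_stand above 25 N).
It fails at once if the stand that is already upright is moved or tipped (distance of low_stand from where it was at the start of the episode above 0.03 m or angle between low_stand's own z axis and vertical above 0.3 rad).
It fails at once if other goods on the counter are moved (distance of any of bell, elephant, stupa, bowl, jar, basket, boxes from where it was at the start of the episode above 0.03 m).
It also fails if it takes over 48 s, if anything falls off the work surface, if the arm or the gripper's body presses on something with over 40 N, if the wrist force passes 120 N, or if a joint passes its speed limit or range.

ROBOT

A 7-joint arm with a two-finger parallel gripper is mounted at the origin on the work surface. World frame = base frame: x ahead of the robot, y to its left, z up, the work surface at z = 0. Lengths are in m, angles in degrees, forces in N, time in s.
With the tool pointing down it reaches from about 0.35 to 0.9 m from the base axis. Payload 7.2 kg.
Tool frame: the origin (TCP) lies at the very end of the fingers, on their centre line; the grasp point (between the pads) lies 19 mm behind it; z points along the fingers, y is the line along which they close (so a half turn about z gives the same grasp; the last joint's range is limited). The gripper opens to 88 mm and grips with 3 to 60 N. Pads are 20 mm wide; open, the fingers measure 115 mm over their backs; the gripper's body (75 mm by 178 mm) begins 61 mm behind the grasp point.
Start: joints at [71.264, 23.554, -0.728, 91.456, 0.321, 64.991, -4.71], TCP at [0.16, -0.604, 0.192] pointing down, gripper open.
Joint ranges: [-169.25, 169.25], [-16.82, 113.86], [-84.01, 82.57], [7.8, 145.47], [-59.2, 239.2], [7.22, 106.19], [-163.78, 163.78]. Speed limits (degrees/s): [136.94, 136.94, 172.46, 172.46, 180, 180, 180].

INTERFACE

Orientations are given as a 3x3 rotation matrix whose columns are the frame's x, y, z axes.
In Python, from station import r gives the robot as it stands.
- The arm moves only by the tool servo_tool, never from a script. Its argument "commands" is text: rows parted by semicolons, each of 7 numbers parted by spaces: the turn, a rotation vector about the world's x, y, z in degrees, then the shift along the world's x, y, z in m, then the finger opening in m, from 0 to 0.0878. A call has 1 to 8 rows; each row is the pose to reach, as a shift and turn from the pose commanded when the call began; what a row does not reach only later rows make up. A row lasts 1/12 s, in which the tool goes at most 41.7 mm and 7.16 degrees, less where a joint would pass 70% of its speed; a pose out of reach is approached as far as the arm can. A call with a gripper value outside its range is refused whole. The fingers move at their own pace and stop on an object; "force" is the grip in N (left out, the last holds). Time passes only in rows, so rows that repeat a pose let the fingers close. It gives the time, the measured TCP pose, the force, the opening and the grip force at its end, in the units of the state.
- r.read_state(): the state, without advancing time (a new reading comes with each control period).
- r.snapshot(name): name is "side" or "top" or "wrist"; returns a dict with "image" (384x512x3 uint8, red, green, blue), "fovy" (degrees; the focal length in pixels is half the picture's height over the tangent of half this angle, whatever the lens; pixels are square), "cx", "cy" (the principal point, pixels), "pose" (4x4, takes a point from camera to world coordinates). Camera axes: x right, y down, z forward; pixel columns grow to the right and rows downward; lengths in m; the calibration is good to about 2 mm. The wrist camera is an equidistant fisheye: a pixel r from the principal point sees the ray r / f radians off the axis. A picture is of the moment at which its call begins. There is no depth.
- r.job_done(): hands the job in; it is judged then, once.
The state is a dict: "time_s": time; "qpos": joint angles; "joint_vel": joint speeds; "tau": joint torques, N m; "tool_pos": TCP position; "ee_rot": TCP orientation; "wrist_force": force on the tool from outside, world axes, zero at the start; "ft_torque": the same for the moment, N m; "gripper_width": finger opening in m; "grip_force": force on a finger pad.
Only numpy, scipy, OpenCV 4.12 (cv2) and the standard library are available. Lean on these libraries where they do the work, as an engineer would, in place of code of your own. Each camera call takes 0.05 s, during which the arm holds its last target. There are 200 camera calls.

## Working session

There is one attempt and no reset: what is moved stays moved. The work goes in short steps, Python scripts to look and compute and a tool call to move; the robot and the scene stay as the last step left them, time stands still between calls to the robot, and variables do not carry over. Pictures are saved under pics/ and viewed, at most 10 in all, crops included, and the job is handed in when it is done.

Besides the shell and the picture viewer there is one more tool, called after "Request:" in YAML: its name, and indented under it one key for each argument. servo_tool: Moves the arm, as the interface text tells. Its arguments: {"type":"object","properties":{"commands":{"type":"string"},"force":{"type":"number"}},"required":["commands"]}

```bash
mkdir -p pics; ls; python3 - <<'E'
from station import r
import cv2,numpy as np
for n in ("side","top"):
    s=r.snapshot(n); cv2.imwrite(f"pics/{n}0.png",s["image"][:,:,::-1]); np.savez(f"{n}0.npz",**s)
    print(n,s["fovy"],s["cx"],s["cy"],np.round(s["pose"],3).tolist())
print(r.read_state())
E
```

```text
pics
side 57.37405990587743 256.3704596615609 197.50250179486054 [[-0.993, -0.074, 0.094, 0.391], [-0.118, 0.474, -0.873, 0.814], [0.02, -0.877, -0.479, 0.576], [0.0, 0.0, 0.0, 1.0]]
top 43.02999789781034 252.03189715347605 190.5231825361694 [[0.005, -0.986, 0.165, 0.195], [-1.0, -0.008, -0.018, 0.019], [0.019, -0.165, -0.986, 1.799], [0.0, 0.0, 0.0, 1.0]]
{'time_s': 0.1, 'qpos': array([71.26468862, 23.59499292, -0.72719332, 91.49882109,  0.32163979,
       64.99029543, -4.70912131]), 'joint_vel': array([-0.08997534, -0.17746531, -0.04914936, -0.11776613, -0.01019554,
       -0.03367213,  0.00294315]), 'tau': array([ 3.32477837e-03, -5.89101648e+01,  6.44307174e-01, -2.91711062e+01,
       -5.37620229e-02,  1.45301077e-02,  7.62376317e-05]), 'tool_pos': array([ 0.15976214, -0.60372144,  0.1908012 ]), 'ee_rot': array([[ 9.66693975e-01,  2.55934611e-01, -4.82660600e-04],
       [ 2.55935037e-01, -9.66693042e-01,  1.34863803e-03],
       [-1.21421494e-04, -1.42725001e-03, -9.99998974e-01]]), 'wrist_force': array([ 0.25094212, -0.52171791,  0.384712  ]), 'ft_torque': array([ 0.02728437,  0.02020892, -0.01210955]), 'grip_force': 0.0, 'gripper_width': 0.0880917694947533}
```

View pics/side0.png

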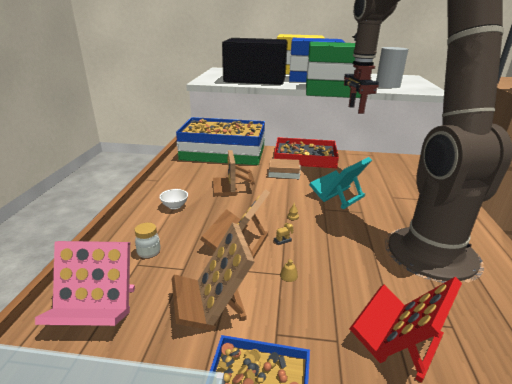

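View pics/top0.png

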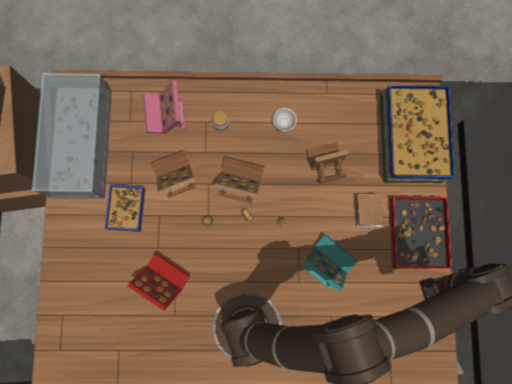

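The top view shows brown stands at (172,172), (240,178) and (327,160), pink at (165,110), red at (158,280) and turquoise at (330,262). In the side view the brown ones are at (215,275), (240,225) and (232,180). The two leaning wooden ones are (172,172), probably the tall one with 4 rows of 3, and (240,178), probably the wide one. (327,160) is the upright low stand. I'll check this in close crops.

```bash
python3 - <<'E'
import cv2
def crop(n,x0,x1,y0,y1,k,out):
    im=cv2.imread(f"pics/{n}0.png")[y0:y1,x0:x1]; im=cv2.resize(im,None,fx=k,fy=k,interpolation=cv2.INTER_CUBIC)
    for x in range((x0+9)//10*10,x1,10): cv2.line(im,((x-x0)*k,0),((x-x0)*k,6 if x%50 else 14),(0,255,0),1)
    for y in range((y0+9)//10*10,y1,10): cv2.line(im,(0,(y-y0)*k),(6 if y%50 else 14,(y-y0)*k),(0,255,0),1)
    cv2.imwrite(out,im)
crop("top",140,280,140,230,5,"pics/topc.png")
crop("side",165,310,180,330,4,"pics/sidec.png")
E
```

```text
(no output)
```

View pics/topc.png

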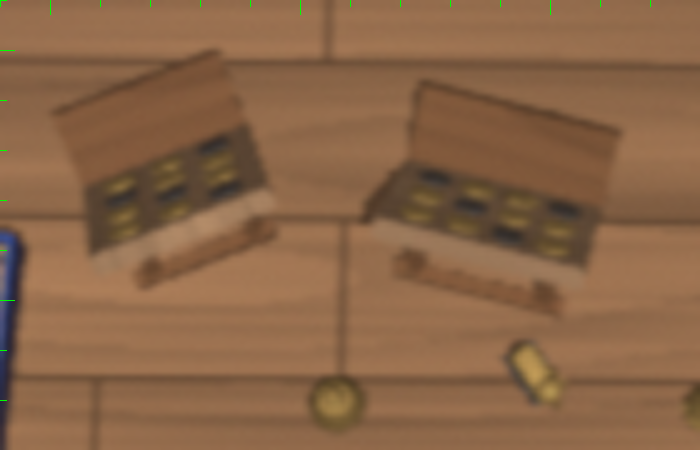

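View pics/sidec.png

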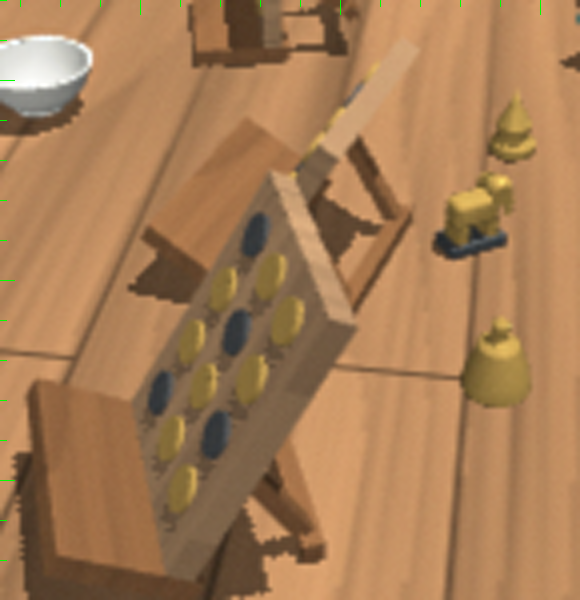

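```bash
cat > h.py <<'E'
import numpy as np
def ray(n,u,v,z):
    s=np.load(f"{n}0.npz"); f=192/np.tan(np.radians(float(s["fovy"]))/2)
    T=s["pose"]; d=T[:3,:3]@[(u-s["cx"])/f,(v-s["cy"])/f,1]; o=T[:3,3]
    return o+d*(z-o[2])/d[2]
E
python3 - <<'E'
from h import *
for nm,E,F,ze,be in (("tall",[(158.6,194.6),(195.4,180.6)],[(150.4,162.6),(183.6,150)],.159,-.0848),
                  ("wide",[(213.6,186.4),(256.6,197)],[(224,156.4),(264,166)],.133,-.0698)):
    e=[ray("top",*p,ze) for p in E]; f=[ray("top",*p,.04) for p in F]
    m=(e[0]+e[1])/2; g=(f[0]+f[1])/2; y=e[0]-e[1]; yaw=np.degrees(np.arctan2(-y[0],y[1])); 
    d=(g-m)[:2]; yf=f[0]-f[1]
    print(nm,"edge",m.round(3),"w",np.linalg.norm(y).round(3),"yaw",yaw.round(1),"footw",np.linalg.norm(yf).round(3),"yawf",np.degrees(np.arctan2(-yf[0],yf[1])).round(1),"foot",g.round(3),"dist",np.linalg.norm(d).round(3),-be+.0693,"yawd",np.degrees(np.arctan2(d[1],d[0])).round(1))
    x=np.array([np.cos(np.radians(yaw)),np.sin(np.radians(yaw))]); print("heel",(m[:2]-be*x).round(3))
# side check: tall edge corners at px
for p in ((165+355/4,180+318/4),(165+290/4,180+172/4)): print(ray("side",*p,.159).round(3))
for n,p,z in (("bell",(207.5,220),.04),("ele",(247,214),.04)): print(n,ray("top",*p,z).round(3))
E
```

```text
tall edge [0.477 0.246 0.159] w 0.133 yaw 21.8 footw 0.13 yawf 22.1 foot [0.615 0.303 0.04 ] dist 0.149 0.15410000000000001 yawd 22.5
heel [0.556 0.277]
wide edge [0.469 0.048 0.133] w 0.154 yaw -13.5 footw 0.152 yawf -13.3 foot [0.599 0.018 0.04 ] dist 0.133 0.1391 yawd -13.0
heel [0.537 0.032]
[0.449 0.297 0.159]
[0.499 0.177 0.159]
bell [0.38  0.149 0.04 ]
ele [0.403 0.006 0.04 ]
```

The crop shows 4 rows of 3 medals on the near stand (tall) and 4 columns on the one behind (wide). Widths of 133 and 154 mm and the edge-to-foot distances match the description. I'll approach the wide stand first: go up, then across.

Request:
servo_tool:
  commands: "0 0 0 0 0 0.04 0.06; 0 0 0 0 0 0.08 0.06; 0 0 -7 0.02 0.03 0.1 0.06; 0 0 -14 0.26 0.304 0.1 0.06; 0 0 -21 0.26 0.304 0.1 0.06; 0 0 -28.2 0.26 0.304 0.1 0.06; 0 0 -28.2 0.26 0.304 0.1 0.06; 0 0 -28.2 0.26 0.304 0.1 0.06"
  force: 10

```text
time_s: 0.77
tool_pos: [0.314, -0.4204, 0.2914]
ee_rot: [[0.972, -0.233, -0.0], [-0.233, -0.972, 0.0], [-0.0, 0.0, -1.0]]
wrist_force: [0.4, -0.2, 0.2]
gripper_width: 0.06
grip_force: 0.0
```

Request:
servo_tool:
  commands: "0 0 0 0.11 0.46 0 0.06; 0 0 0 0.11 0.46 0 0.06; 0 0 0 0.11 0.46 0 0.06; 0 0 0 0.11 0.46 0 0.06; 0 0 0 0.11 0.46 0 0.06; 0 0 0 0.11 0.46 0 0.06; 0 0 0 0.11 0.46 0 0.06; 0 0 0 0.11 0.46 0 0.06"

```text
time_s: 1.43
tool_pos: [0.3906, -0.0959, 0.2916]
ee_rot: [[0.973, -0.231, 0.0], [-0.231, -0.973, -0.0], [0.0, 0.0, -1.0]]
wrist_force: [0.9, -0.3, 0.7]
gripper_width: 0.0599
grip_force: 0.0
```

Request:
servo_tool:
  commands: "0 0 0 0.03 0.13 0 0.06; 0 0 0 0.03 0.13 0 0.06; 0 0 0 0.03 0.13 0 0.06; 0 0 0 0.03 0.13 0 0.06; 0 0 0 0.03 0.13 0 0.06"

```text
time_s: 1.85
tool_pos: [0.4208, 0.0351, 0.2915]
ee_rot: [[0.974, -0.226, -0.0], [-0.226, -0.974, 0.001], [-0.0, -0.001, -1.0]]
wrist_force: [0.5, -0.2, -1.5]
gripper_width: 0.06
grip_force: 0.0
```

Request:
servo_tool:
  commands: "0 0 0 0.008 0.022 0 0.06; 0 0 0 0.008 0.022 -0.04 0.06; 0 0 0 0.008 0.022 -0.08 0.06; 0 0 0 0.008 0.022 -0.12 0.06; 0 0 0 0.008 0.022 -0.15 0.06; 0 0 0 0.008 0.022 -0.17 0.06; 0 0 0 0.008 0.022 -0.18 0.06; 0 0 0 0.008 0.022 -0.18 0.06"

```text
time_s: 2.52
tool_pos: [0.4273, 0.0523, 0.1097]
ee_rot: [[0.973, -0.233, -0.004], [-0.233, -0.973, -0.001], [-0.004, 0.002, -1.0]]
wrist_force: [-0.2, -0.5, 0.6]
gripper_width: 0.0598
grip_force: 0.0
```

```bash
python3 - <<'E'
from station import r
import cv2
a=r.snapshot("side")["image"][140:340,140:340,::-1]; b=r.snapshot("wrist")["image"][:,:,::-1]
import numpy as np
a=cv2.resize(a,(384,384)); cv2.imwrite("pics/p1.png",cv2.resize(np.hstack([a,b]),None,fx=.89,fy=.89)); print(r.read_state()["tool_pos"])
E
```

```text
[0.42929129 0.05337657 0.11217273]
```

View pics/p1.png

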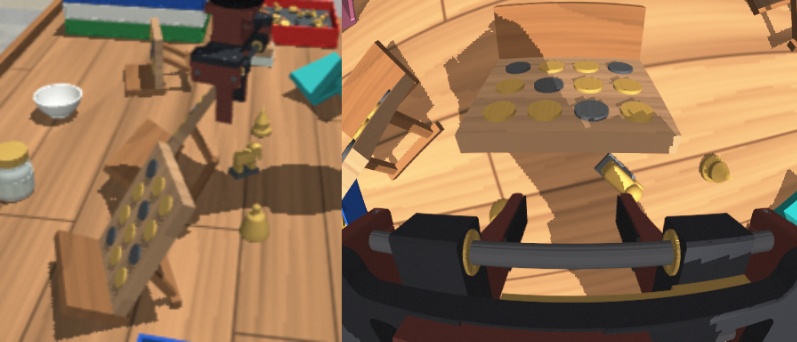

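The picture shows the fingers (wrist view (510,230) and (635,230)) centred behind the wide stand's upper edge, which runs (460–675,150). They are clear of the elephant. Pushing along its x axis.

Request:
servo_tool:
  commands: "0 0 0 0.006 -0.0014 0 0.06; 0 0 0 0.012 -0.0028 0 0.06; 0 0 0 0.018 -0.0042 0 0.06; 0 0 0 0.022 -0.0052 0 0.06; 0 0 0 0.025 -0.006 0 0.06; 0 0 0 0.028 -0.0066 0.001 0.06; 0 0 0 0.031 -0.0073 0.001 0.06; 0 0 0 0.034 -0.008 0.002 0.06"

```text
time_s: 3.28
tool_pos: [0.463, 0.046, 0.1135]
ee_rot: [[0.973, -0.231, -0.0], [-0.231, -0.973, -0.0], [-0.0, 0.0, -1.0]]
wrist_force: [0.1, -0.1, -0.5]
gripper_width: 0.06
grip_force: 0.0
```

Request:
servo_tool:
  commands: "0 0 0 0.003 -0.0007 0.001 0.06; 0 0 0 0.006 -0.0014 0.002 0.06; 0 0 0 0.009 -0.0021 0.003 0.06; 0 0 0 0.012 -0.0028 0.004 0.06; 0 0 0 0.015 -0.0035 0.005 0.06; 0 0 0 0.018 -0.0042 0.006 0.06; 0 0 0 0.021 -0.0049 0.007 0.06; 0 0 0 0.024 -0.0056 0.008 0.06"

```text
time_s: 3.95
tool_pos: [0.4872, 0.0404, 0.1217]
ee_rot: [[0.973, -0.231, 0.0], [-0.231, -0.973, -0.0], [0.0, 0.0, -1.0]]
wrist_force: [-0.2, 0.3, 0.0]
gripper_width: 0.06
grip_force: 0.0
```

```bash
cat > look.py <<'E'
from station import r
import cv2,sys,numpy as np
a=r.snapshot("side")["image"][140:340,140:340,::-1]; b=r.snapshot("wrist")["image"][:,:,::-1]
cv2.imwrite(sys.argv[1],cv2.resize(np.hstack([cv2.resize(a,(384,384)),b]),None,fx=.89,fy=.89)); s=r.read_state(); print(s["tool_pos"],s["wrist_force"])
E
python3 look.py pics/p2.png
```

```text
[0.48745991 0.04039221 0.12172581] [-0.08542773  0.07276448  0.05769079]
```

View pics/p2.png

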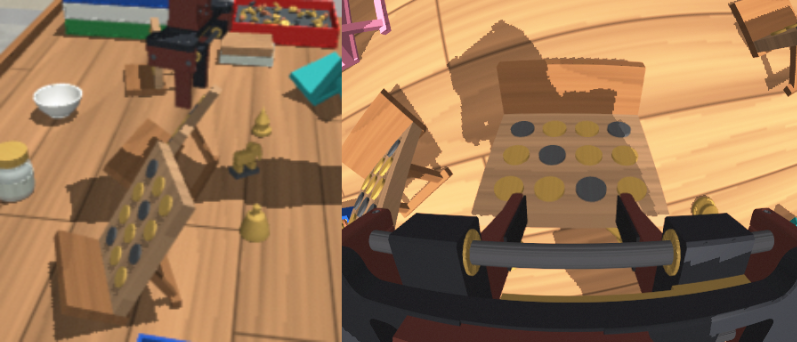

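```bash
cat >> h.py <<'E'
def proj(s,P,fish=False):
    T=s["pose"]; p=T[:3,:3].T@(np.array(P)-T[:3,3]); f=192/np.tan(np.radians(float(s["fovy"]))/2)
    if fish: t=np.arctan2(np.hypot(p[0],p[1]),p[2]); q=f*t*p[:2]/np.hypot(p[0],p[1])
    else: q=f*p[:2]/p[2]
    return (q+[s["cx"],s["cy"]])
E
python3 - <<'E'
from station import r
from h import *
st=r.read_state(); s=r.snapshot("side"); w=r.snapshot("wrist"); print(w["pose"].round(3).tolist(),w["fovy"])
R=st["ee_rot"]; t=st["tool_pos"]; x=np.array([.973,-.231,0]); y=np.array([.231,.973,0]); h=np.array([.537,.032,0])
def show(n,P): 
    a=(proj(s,P)-140)*1.709; b=proj(w,P,True)*.89+[342,0]; print(n,np.round(P,3),a.round(),b.round())
for e in (1,-1): show("tip",t+e*.037*R[:,1]+0.01*R[:,0])
for L in (30,20,10):
    c,sn=np.cos(np.radians(L)),np.sin(np.radians(L))
    for e in (1,-1): show(f"edge{L}",h+e*.075*y+(.006*c-.15*sn)*x+[0,0,.15*c+.006*sn])
E
```

```text
[[-0.231, -0.941, -0.247, 0.554], [-0.973, 0.224, 0.058, 0.024], [0.0, 0.254, -0.967, 0.316], [0.0, 0.0, 0.0, 1.0]] 65.70646984690485
tip [0.489 0.002 0.122] [192. 102.] [619. 180.]
tip [0.506 0.074 0.122] [174. 125.] [523. 180.]
edge30 [0.486 0.121 0.133] [183. 137.] [473. 219.]
edge30 [ 0.452 -0.025  0.133] [217.  90.] [661. 220.]
edge20 [0.51  0.116 0.143] [167. 127.] [464. 195.]
edge20 [ 0.475 -0.03   0.143] [203.  81.] [669. 196.]
edge10 [0.535 0.11  0.149] [150. 120.] [457. 163.]
edge10 [ 0.5   -0.036  0.149] [188.  75.] [676. 163.]
```

The fingers appear to have passed over the top edge: the stand is unmoved, still at 30°, and there is no force. The real tips sit higher than the TCP when the gripper is partly open. I'll go straight up, back off, and take a look at the tip height.

Request:
servo_tool:
  commands: "0 0 0 0 0 0.03 0.06; 0 0 0 0 0 0.06 0.06; 0 0 0 -0.02 0.005 0.07 0.06; 0 0 0 -0.05 0.012 0.07 0.02; 0 0 0 -0.065 0.015 0.04 0.02; 0 0 0 -0.065 0.015 0 0.02; 0 0 0 -0.065 0.015 -0.012 0.02; 0 0 0 -0.065 0.015 -0.012 0.02"

```text
time_s: 4.82
tool_pos: [0.4192, 0.055, 0.1071]
ee_rot: [[0.973, -0.231, -0.005], [-0.231, -0.973, -0.001], [-0.005, 0.002, -1.0]]
wrist_force: [-0.7, -0.2, -0.2]
gripper_width: 0.0304
grip_force: 0.0
```

```bash
python3 - <<'E'
from station import r
from h import *
import cv2
st=r.read_state(); s=r.snapshot("side"); w=r.snapshot("wrist"); R=st["ee_rot"]; t=st["tool_pos"]; print(t,st["gripper_width"],st["wrist_force"])
a=cv2.resize(s["image"][150:230,190:300,::-1],None,fx=5,fy=5,interpolation=2)
P=(proj(s,t)-[190,150])*5; cv2.drawMarker(a,tuple(int(v) for v in P),(0,0,255),0,12)
b=np.ascontiguousarray(w["image"][130:330,170:350,::-1]); Q=proj(w,t,True)-[170,130]
b=cv2.resize(b,(360,400)); cv2.drawMarker(b,tuple(int(v*2) for v in Q),(0,0,255),0,12)
cv2.imwrite("pics/p3.png",np.hstack([cv2.resize(a,(436,400)),b][:1]+[cv2.resize(b,(360,400))]))
E
```

```text
[0.41918228 0.05504042 0.1070988 ] 0.030444150771181597 [-0.71027161 -0.17536242 -0.230147  ]
```

View pics/p3.png

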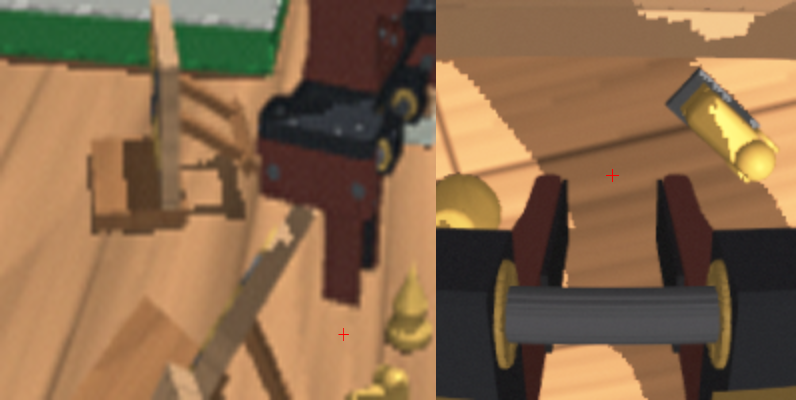

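The side view shows the real fingertips at about (343,300), well above the TCP marker at (343,334). The wrist view agrees: the true tips end about 29 mm short of the stated TCP, which is why they passed over the edge. I'll go lower to match, with tips at about 0.115, and push again.

Request:
servo_tool:
  commands: "0 0 0 0 0.004 -0.021 0.06; 0 0 0 0 0.004 -0.024 0.06; 0 0 0 0 0.004 -0.024 0.06; 0 0 0 0.007 0.0024 -0.024 0.06; 0 0 0 0.014 0.0007 -0.024 0.06; 0 0 0 0.021 -0.001 -0.024 0.06; 0 0 0 0.027 -0.0024 -0.024 0.06; 0 0 0 0.032 -0.0036 -0.024 0.06"

```text
time_s: 5.58
tool_pos: [0.4551, 0.0515, 0.0859]
ee_rot: [[0.973, -0.232, 0.001], [-0.232, -0.973, 0.0], [0.001, -0.0, -1.0]]
wrist_force: [-0.6, -1.1, 0.7]
gripper_width: 0.0599
grip_force: 0.5
```

Request:
servo_tool:
  commands: "0 0 0 0.003 -0.0007 0 0.06; 0 0 0 0.006 -0.0014 0 0.06; 0 0 0 0.009 -0.0021 0 0.06; 0 0 0 0.012 -0.0028 0.001 0.06; 0 0 0 0.015 -0.0035 0.002 0.06; 0 0 0 0.018 -0.0042 0.003 0.06; 0 0 0 0.021 -0.0049 0.004 0.06; 0 0 0 0.024 -0.0056 0.005 0.06"

```text
time_s: 6.25
tool_pos: [0.4783, 0.0462, 0.0907]
ee_rot: [[0.973, -0.231, 0.0], [-0.231, -0.973, -0.0], [0.0, -0.0, -1.0]]
wrist_force: [-0.2, -0.3, -0.0]
gripper_width: 0.06
grip_force: 0.1
```

```bash
python3 look.py pics/p4.png
```

```text
[0.47860756 0.04617896 0.09080573] [0.10923648 0.36010097 0.67233161]
```

View pics/p4.png

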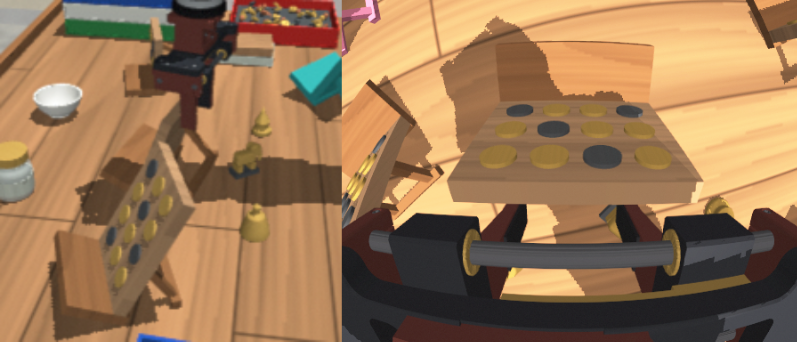

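The picture shows the fingers behind the panel, and the stand rising: its edge is now at (448–702,190) in the wrist view. Continuing the push.

Request:
servo_tool:
  commands: "0 0 0 0.003 -0.0007 0 0.06; 0 0 0 0.006 -0.0014 0 0.06; 0 0 0 0.009 -0.0021 0.001 0.06; 0 0 0 0.011 -0.0026 0.001 0.06; 0 0 0 0.013 -0.003 0.002 0.06; 0 0 0 0.015 -0.0035 0.002 0.06; 0 0 0 0.017 -0.004 0.003 0.06; 0 0 0 0.019 -0.0045 0.003 0.06"

```text
time_s: 7.02
tool_pos: [0.4971, 0.0417, 0.0937]
ee_rot: [[0.973, -0.231, 0.0], [-0.231, -0.973, -0.0], [0.0, -0.0, -1.0]]
wrist_force: [-0.5, 0.7, 0.2]
gripper_width: 0.0598
grip_force: 0.0
```

```bash
python3 look.py pics/p5.png
```

```text
[0.49718649 0.04168571 0.0936024 ] [-0.42431979 -0.46099848  0.36763019]
```

View pics/p5.png

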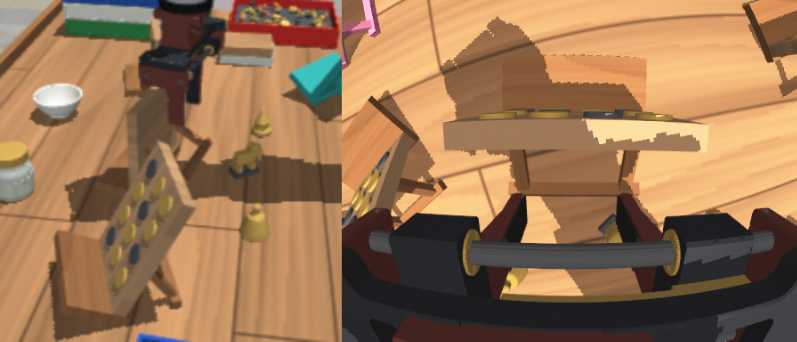

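The picture shows the wide stand dropped upright: top strip at (445–708,135) with the prop visible below it. I'll back off, rise and go behind the tall stand.

Request:
servo_tool:
  commands: "0 0 0 -0.025 0.006 0 0.06; 0 0 0 -0.05 0.012 0.01 0.06; 0 0 0 -0.055 0.013 0.05 0.06; 0 0 0 -0.055 0.013 0.09 0.06; 0 0 0 -0.055 0.013 0.13 0.06; 0 0 7 -0.066 0.05 0.14 0.06; 0 0 14 -0.066 0.09 0.14 0.06; 0 0 21 -0.066 0.13 0.14 0.06"

```text
time_s: 7.78
tool_pos: [0.4312, 0.1726, 0.2353]
ee_rot: [[0.991, 0.136, 0.004], [0.136, -0.991, -0.0], [0.004, 0.001, -1.0]]
wrist_force: [1.3, -0.6, -0.4]
gripper_width: 0.06
grip_force: 0.0
```

Request:
servo_tool:
  commands: "0 0 7 0 0.03 0 0.06; 0 0 14.4 0 0.055 0 0.06; 0 0 14.4 0 0.055 0 0.06; 0 0 14.4 0 0.055 0 0.06"

```text
time_s: 8.12
tool_pos: [0.4302, 0.228, 0.2333]
ee_rot: [[0.926, 0.377, -0.001], [0.377, -0.926, 0.0], [-0.001, -0.001, -1.0]]
wrist_force: [-0.4, -0.6, -0.3]
gripper_width: 0.0597
grip_force: 0.0
```

Request:
servo_tool:
  commands: "0 0 0 0 0 -0.04 0.06; 0 0 0 0 0 -0.08 0.06; 0 0 0 0 0 -0.11 0.06; 0 0 0 0 0 -0.122 0.06; 0 0 0 0.007 0.0028 -0.124 0.06; 0 0 0 0.014 0.0057 -0.124 0.06; 0 0 0 0.021 0.0085 -0.124 0.06; 0 0 0 0.028 0.0113 -0.124 0.06"

```text
time_s: 8.78
tool_pos: [0.4612, 0.2389, 0.1115]
ee_rot: [[0.927, 0.374, 0.003], [0.374, -0.927, 0.001], [0.003, -0.0, -1.0]]
wrist_force: [0.9, 0.2, 1.0]
gripper_width: 0.06
grip_force: 0.0
```

Request:
servo_tool:
  commands: "0 0 0 0.003 0.0012 0 0.06; 0 0 0 0.006 0.0024 0 0.06; 0 0 0 0.009 0.0036 0 0.06; 0 0 0 0.012 0.0048 0 0.06; 0 0 0 0.015 0.006 0.001 0.06; 0 0 0 0.018 0.0073 0.002 0.06; 0 0 0 0.021 0.0085 0.003 0.06; 0 0 0 0.024 0.0097 0.004 0.06"

```text
time_s: 9.45
tool_pos: [0.4832, 0.2479, 0.1137]
ee_rot: [[0.927, 0.375, 0.0], [0.375, -0.927, -0.0], [0.0, 0.0, -1.0]]
wrist_force: [-0.9, -0.9, 1.2]
gripper_width: 0.0597
grip_force: 0.2
```

```bash
python3 look.py pics/p6.png
```

```text
[0.48350382 0.24804318 0.11375811] [ 0.52539982 -0.14869188 -1.00372002]
```

View pics/p6.png

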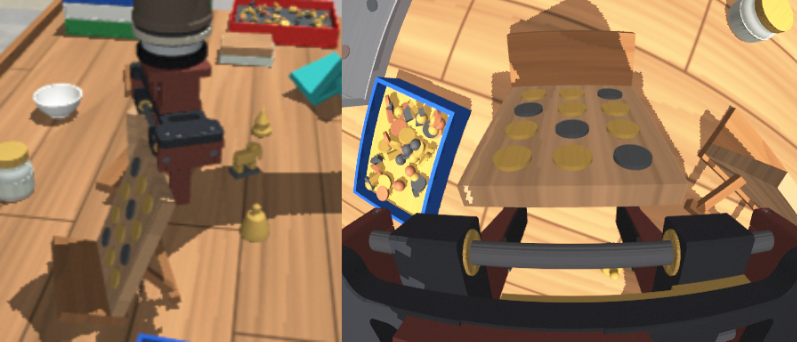

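The fingers are behind the tall stand's back, and its edge at (462–692,195) in the wrist view is rising. I'll push the remaining ~35 mm and then verify numerically.

Request:
servo_tool:
  commands: "0 0 0 0.003 0.0012 0.001 0.06; 0 0 0 0.006 0.0024 0.001 0.06; 0 0 0 0.009 0.0036 0.002 0.06; 0 0 0 0.012 0.0048 0.003 0.06; 0 0 0 0.015 0.006 0.004 0.06; 0 0 0 0.018 0.0073 0.005 0.06; 0 0 0 0.021 0.0085 0.006 0.06; 0 0 0 0.023 0.0093 0.006 0.06"

```text
time_s: 10.22
tool_pos: [0.5064, 0.2573, 0.1198]
ee_rot: [[0.927, 0.375, 0.0], [0.375, -0.927, 0.0], [0.0, -0.0, -1.0]]
wrist_force: [0.6, -0.2, 0.9]
gripper_width: 0.0598
grip_force: 0.0
```

Request:
servo_tool:
  commands: "0 0 0 0.002 0.0008 0 0.06; 0 0 0 0.004 0.0016 0 0.06; 0 0 0 0.006 0.0024 0.001 0.06; 0 0 0 0.008 0.0032 0.001 0.06; 0 0 0 0.01 0.004 0.001 0.06; 0 0 0 0.012 0.0048 0.001 0.06; 0 0 0 0.012 0.0048 0.001 0.06; 0 0 0 0.012 0.0048 0.001 0.06"

```text
time_s: 10.88
tool_pos: [0.5179, 0.2619, 0.1205]
ee_rot: [[0.927, 0.375, -0.0], [0.375, -0.927, 0.0], [-0.0, -0.0, -1.0]]
wrist_force: [-0.6, 0.6, -0.1]
gripper_width: 0.0599
grip_force: 0.0
```

```bash
python3 - <<'E'
from station import r
from h import *
import cv2
w=r.snapshot("wrist"); st=r.read_state(); print(st["tool_pos"],st["wrist_force"])
x=np.array([.927,.374,0]); y=np.array([-.374,.927,0]); h=np.array([.556,.277,0])
for L in (14,10,5,0):
    c,sn=np.cos(np.radians(L)),np.sin(np.radians(L))
    for a in (.006,.022): print(L,a,[proj(w,h+e*.065*y+(a*c-.18*sn)*x+[0,0,.18*c+a*sn],True).round() for e in (1,0,-1)])
# horizontal edges down the centre column
g=cv2.cvtColor(w["image"],cv2.COLOR_RGB2GRAY).astype(float)
for u in (220,256,290):
    col=g[:240,u-6:u+7].mean(1); d=np.abs(np.diff(cv2.GaussianBlur(col[:,None],(1,5),0)[:,0])); i=[k for k in range(1,len(d)-1) if d[k]>5 and d[k]>=d[k-1] and d[k]>=d[k+1]]; print(u,i)
E
```

```text
[0.5177763  0.26187499 0.12052411] [0.11995008 0.1187464  1.02028286]
14 0.006 [array([137., 244.]), array([257., 247.]), array([377., 244.])]
14 0.022 [array([131., 219.]), array([257., 221.]), array([384., 219.])]
10 0.006 [array([133., 224.]), array([257., 226.]), array([382., 224.])]
10 0.022 [array([127., 196.]), array([257., 197.]), array([388., 196.])]
5 0.006 [array([128., 196.]), array([257., 196.]), array([387., 196.])]
5 0.022 [array([124., 165.]), array([257., 163.]), array([391., 165.])]
0 0.006 [array([125., 165.]), array([257., 163.]), array([390., 165.])]
0 0.022 [array([123., 132.]), array([257., 128.]), array([392., 133.])]
220 [13, 17, 40, 45, 124, 128, 140, 175, 178, 193, 209, 212]
256 [53, 58, 67, 126, 131, 137, 140, 177, 180, 193, 197, 209, 212]
290 [7, 20, 66, 122, 125, 139, 174, 187, 192, 197, 206, 212]
```

Request:
servo_tool:
  commands: "0 0 0 -0.025 -0.01 0 0.06; 0 0 0 -0.05 -0.02 0 0.06; 0 0 0 -0.065 -0.026 0.03 0.06; 0 0 0 -0.065 -0.026 0.07 0.06; 0 0 0 -0.065 -0.026 0.11 0.06; 0 0 0 -0.065 -0.026 0.15 0.06; 0 0 0 -0.065 -0.065 0.17 0.06; 0 0 0 -0.065 -0.105 0.17 0.06"

```text
time_s: 11.6
tool_pos: [0.4539, 0.1604, 0.2952]
ee_rot: [[0.924, 0.381, 0.007], [0.381, -0.925, 0.003], [0.008, -0.0, -1.0]]
wrist_force: [0.5, -1.4, -0.4]
gripper_width: 0.06
grip_force: 0.0
```

Request:
servo_tool:
  commands: "0 0 0 -0.08 -0.5 0 0.06; 0 0 0 -0.08 -0.5 0 0.06; 0 0 0 -0.08 -0.5 0 0.06; 0 0 0 -0.08 -0.5 0 0.06; 0 0 0 -0.08 -0.5 0 0.06; 0 0 0 -0.08 -0.5 0 0.06; 0 0 0 -0.08 -0.5 0 0.06; 0 0 0 -0.08 -0.5 0 0.06"

```text
time_s: 12.27
tool_pos: [0.3992, -0.1738, 0.291]
ee_rot: [[0.927, 0.375, 0.001], [0.375, -0.927, -0.001], [0.0, 0.001, -1.0]]
wrist_force: [1.2, 0.1, 0.2]
gripper_width: 0.0602
grip_force: 0.0
```

Request:
servo_tool:
  commands: "0 0 0 -0.02 -0.16 0 0.06; 0 0 0 -0.02 -0.16 0 0.06; 0 0 0 -0.02 -0.16 0 0.06; 0 0 0 -0.02 -0.16 0 0.06; 0 0 0 -0.02 -0.16 0 0.06; 0 0 0 -0.02 -0.16 0 0.06; 0 0 0 -0.02 -0.16 0 0.06; 0 0 0 -0.02 -0.16 0 0.06"

```text
time_s: 12.93
tool_pos: [0.3808, -0.3304, 0.2907]
ee_rot: [[0.926, 0.377, 0.0], [0.377, -0.926, 0.0], [0.0, -0.0, -1.0]]
wrist_force: [0.6, -0.2, -0.3]
gripper_width: 0.0601
grip_force: 0.0
```

```bash
python3 - <<'E'
from station import r
from h import *
import cv2
s={n:r.snapshot(n) for n in("top","side")}; 
for n in s: np.savez(n+"1.npz",**s[n])
T=s["top"]; gray=cv2.cvtColor(T["image"],cv2.COLOR_RGB2GRAY); g0=cv2.cvtColor(np.load("top0.npz")["image"],cv2.COLOR_RGB2GRAY)
# other goods: patch matching, top view
for n,(u,v) in dict(bell=(207,220),ele=(247,214),stupa=(281,220),bowl=(284,120),jar=(220,121),basket=(125,208),boxes=(370,210),low=(327,162)).items():
    k=12 if n in("bell","ele","stupa") else 22
    t=g0[v-k:v+k,u-k:u+k]; m=cv2.matchTemplate(gray[v-k-12:v+k+12,u-k-12:u+k+12],t,cv2.TM_CCOEFF_NORMED); _,q,_,l=cv2.minMaxLoc(m); print(n,l[0]-12,l[1]-12,round(q,2))
# rectified profile along each stand's x axis for each plane height: sample line at z
f=192/np.tan(np.radians(T["fovy"])/2)
for nm,h,yaw,H,W in (("tall",(.556,.277),22,.18,.13),("wide",(.537,.032),-13.4,.15,.15)):
    a=np.radians(yaw); x=np.array([np.cos(a),np.sin(a),0]); y=np.array([-x[1],x[0],0]); h=np.array([*h,0])
    for z in (.014,H):
        xs=np.arange(-.08,.14,.002); ys=np.linspace(-.4*W,.4*W,15)
        uv=np.array([[proj(T,h+p*x+q*y+[0,0,z]) for p in xs] for q in ys],np.float32)
        c=np.stack([cv2.remap(T["image"],uv[...,0],uv[...,1],cv2.INTER_LINEAR)]).mean((0,1)).sum(1)
        print(nm,z,[f"{p*1000:.0f}:{v:.0f}" for p,v in list(zip(xs,c))[::2]])
E
```

```text
bell 0 0 1.0
ele 0 0 0.97
stupa 0 0 0.44
bowl 0 0 1.0
jar 0 0 1.0
basket 0 0 1.0
boxes 3 12 0.15
low 0 0 0.7
tall 0.014 ['-80:380', '-76:379', '-72:378', '-68:375', '-64:367', '-60:333', '-56:271', '-52:242', '-48:246', '-44:251', '-40:265', '-36:300', '-32:314', '-28:316', '-24:320', '-20:324', '-16:323', '-12:326', '-8:321', '-4:282', '0:253', '4:258', '8:237', '12:222', '16:219', '20:214', '24:205', '28:201', '32:201', '36:201', '40:200', '44:203', '48:251', '52:352', '56:408', '60:416', '64:402', '68:349', '72:295', '76:284', '80:297', '84:318', '88:327', '92:332', '96:337', '100:340', '104:343', '108:347', '112:353', '116:356', '120:356', '124:354', '128:351', '132:348', '136:345', '140:343']
tall 0.18 ['-80:263', '-76:281', '-72:313', '-68:322', '-64:323', '-60:326', '-56:323', '-52:320', '-48:323', '-44:288', '-40:257', '-36:260', '-32:234', '-28:221', '-24:219', '-20:208', '-16:201', '-12:200', '-8:200', '-4:199', '0:204', '4:266', '8:374', '12:412', '16:410', '20:374', '24:309', '28:287', '32:296', '36:316', '40:324', '44:327', '48:333', '52:337', '56:341', '60:344', '64:346
[... 698 characters left out ...]
13', '108:320', '112:326', '116:334', '120:344', '124:351', '128:352', '132:351', '136:349', '140:348']
wide 0.15 ['-80:296', '-76:245', '-72:247', '-68:254', '-64:271', '-60:313', '-56:325', '-52:320', '-48:313', '-44:307', '-40:300', '-36:290', '-32:277', '-28:248', '-24:251', '-20:239', '-16:211', '-12:205', '-8:199', '-4:188', '0:193', '4:265', '8:367', '12:397', '16:394', '20:361', '24:312', '28:298', '32:292', '36:286', '40:285', '44:287', '48:300', '52:316', '56:313', '60:309', '64:310', '68:314', '72:320', '76:326', '80:332', '84:342', '88:350', '92:353', '96:352', '100:349', '104:348', '108:346', '112:343', '116:339', '120:335', '124:332', '128:328', '132:324', '136:323', '140:325']
```

Both top strips lie at 6–22 mm ahead of the original heels in the full-height plane, exactly as for upright, unmoved stands. The other goods I could match have not shifted. The view of the stupa and boxes is poor because of the arm, which went nowhere near them.

```bash
python3 -c "
from station import r
print(r.job_done())"
```

```text
the job is handed in; nothing more can be done
None
```

The tall and wide stands were both pushed upright and the job is handed in with no verdict returned: my last top view shows them upright with heels unmoved, and no shift in any goods I could match, but it couldn't confirm the boxes, which the arm blocked.

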